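# Slide the tube carrier to the reading station

## Robot

A 6-joint arm with a two-finger parallel gripper is mounted at the origin on the work surface. World frame = base frame: x ahead of the robot, y to its left, z up, the work surface at z = 0. Lengths are in m, angles in rad, forces in N, time in s.
With the tool pointing down it reaches from about 0.225 to 0.875 m from the base axis. Payload 3.4 kg.
Tool frame: the origin (TCP) lies at the very end of the fingers, on their centre line; the grasp point (between the pads) lies 19 mm behind it; z points along the fingers, y is the direction in which the jaws open and shut (so a half turn about z gives the same grasp; the last joint's range is limited). The gripper opens to 85 mm and grips with 20 to 120 N. Pads are 22 mm wide; open, the fingers measure 114 mm over their backs; the gripper's body (76 mm by 85 mm) begins 54 mm behind the grasp point. The pads swing forward as they close: fully open they stand 13 mm farther back than shut.
Start: joints at [1.08, 0.276, 1.505, -0, 1.361, -0.121], TCP at [0.208, 0.536, 0.231] pointing down, gripper open.
Joint ranges: [-2.89, 2.89], [-0.75, 2.08], [0.22, 2.7], [-1.18, 4.32], [0.11, 2.71], [-2.7, 2.7]. Speed limits (rad/s): [2.57, 2.57, 3.14, 3.14, 3.14, 3.14].

## Interface

Orientations are given as a unit quaternion [w, x, y, z].
In Python, from rig import manip, viewer, job gives the robot as it stands.
- The arm moves only by the shell command python3 -m crank 'ROWS' [OPENING] [FORCE]. ROWS is JSON, a list of rows, each a list of 6 numbers: the shift along the tool's x, y, z in m, then the turn, a rotation vector about the tool's x, y, z in degrees. In form: [[dx, dy, dz, rx, ry, rz], ...]. A call has 1 to 20 rows; each row is the pose to reach, as a shift and turn from the pose measured when the call began, along the tool's axes at that moment; what a row does not reach only later rows make up. A row lasts 1/8 s, in which the tool goes at most 62.5 mm and 10.7 degrees, less where a joint would pass 70% of its speed; a pose out of reach is approached as far as the arm can. A call with a gripper value outside its range is refused whole. OPENING is the opening, from 0 (shut) to 1 (fully open), set as the call begins (- or left out, the last holds). The fingers move at their own pace and stop on an object; FORCE is the grip in N (left out, the last holds). Time passes only in rows, so rows that repeat a pose let the fingers close. It gives the time, the measured TCP pose, the force and the opening at its end, in the units of the state.
- manip.get_state(): the state, without advancing time (a new reading comes with each control period).
- viewer.get_image(name): name is "side" or "top"; returns a dict with "frame" (384x512x3 uint8, blue, green, red), "range_z" (384x512 float32, m along the optical axis (not along the pixel's ray), 0 where there is no reading), "intrinsics" (3x3 intrinsics, pixels), "world_from_camera" (4x4, takes a point from camera to world coordinates). Camera axes: x right, y up, looking along -z (the intrinsics and any distortion apply to the point x, -y, -z); pixel columns grow to the right and rows downward; lengths in m; the calibration is good to about 2 mm. A picture is of the moment at which its call begins.
- job.sign_off(): hands the job in, once; it reports no verdict.
The state is a dict: "clock": time; "qpos": joint angles; "qd": joint speeds; "effort": joint torques, N m; "position": TCP position; "ee_rot": TCP orientation; "contact_force": force on the tool from outside, world axes, zero at the start; "moment": the same for the moment, N m; "width": finger opening in m.
Only numpy, scipy, OpenCV 4.12 (cv2) and the standard library are available. Lean on these libraries where they do the work, as an engineer would, in place of code of your own. Each camera call takes 0.05 s, during which the arm holds its last target. There are 200 camera calls.

## Task

Lift the orange transit stop out of the conveyor rail and set it down in the grey parts tray. Then, with a steady push that you can feel, slide the black tube carrier along the rail, in under the clear guard, until the spring index pin clicks into its notch, not past it. Do not lift the carrier out of the rail, do not knock against the guard, and leave everything else on the bench where it stands.

Things in the scene. Friction and masses are not known exactly. Their poses are not given: they have to be found in the camera images.
- rail: Aluminium conveyor rail, dark side walls, 470 mm long, 58 mm wide, fixed. Origin: middle of its underside, on the bench. y = sliding direction (towards the guard), z up. Channel 42 mm wide, slick floor 14 mm above the bench, walls up to 26 mm above the bench. From y = -235 mm to an end wall at y = +235 mm. Yellow pocket of the transit stop at y = -20 mm.
- carrier: Black carrier with seven capped tubes, 150 mm long (y), 40 mm wide (x), 80 mm tall, 0.3 to 0.55 kg, loose in the rail (1 mm free each side), axes as the rail's. Origin: middle of its underside. It waits between the rail's -y end and the stop. Notch for the index pin half-way along its +x side; the nose (y = +75 mm) has a ramp there. It slides with 1 to 6 N, up to 10 N as the nose climbs the pin.
- push_plate (a point): Middle of the flat blue rear plate of the carrier (40 mm wide, 24 to 68 mm above the carrier's underside), 75 mm behind the carrier's origin and 46 mm above its underside: the place to push. The plate faces the carrier's -y.
- transit_stop: Orange post with two black bands, 24 mm (x) by 18 mm (y) by 115 mm tall, about 60 g, standing upright on the bench in the rail's pocket (14 mm deep), in front of the carrier's nose, which it blocks. Origin: middle of its foot; z along the post; the 24 mm width lies across the rail.
- stop_mid (a point): The middle of the orange post, 57.5 mm above its foot.
- parts_tray: Open grey tray, 120 mm (x) by 160 mm (y), rim 30 mm high, walls and floor about 4 mm, fixed to the bench. Origin: middle of its underside. The post may stand or lie in it.
- cover: Clear guard over the rail, origin and axes as the rail's. Roof x -58 to 58 mm, y 10 to 235 mm, underside 100 mm, top 105 mm above the bench; legs at x = +-53 mm, y = 65 and 228 mm; scanner head on top (y 147 to 223 mm, up to 155 mm). At the station the push plate is 18 to 42 mm inside the roof's front edge: reach in slanted, tips leading.
- guard_edge (a point): Middle of the orange front edge of the guard's roof, at the height of its underside (100 mm above the bench).
- index_pin (a joint): Spring index pin, an 18 mm steel ball entering the channel from the rail's +x side (red cap outside), in m: 0 = fully out (at the start, and when clicked into the notch), 0.004 to 0.006 while the carrier's side holds it back. Its place is adjusted daily: carrier's origin at y = 103 to 127 mm of the rail when in the notch. Pushing on past the notch takes 15 N or more: stop at about 11 N.
- reagent_bottle: Bystander: amber bottle, 60 mm across, 135 mm tall, origin under its middle.
- wipe_tub: Bystander: white tub with blue cap, 72 mm across, 110 mm tall, origin under its middle.
- beaker: Bystander: green beaker, 64 mm across, 85 mm tall, origin under its middle.
- tip_box: Bystander: blue and white pipette tip box, 85 mm (x) by 120 mm (y) by 66 mm tall, origin under its middle.
- spare_carrier: Bystander: a second black tube carrier, 150 mm by 40 mm by 80 mm tall, standing on the bench to the left, origin under its middle, long in y.
- code_scanner: Bystander: hand-held code scanner lying on the bench, about 160 mm (x) by 62 mm by 34 mm tall, origin under the middle of its black grip.

How it is judged:
On the way, in this order (a step that is already met when the one before it is completed fails the run):
1. the orange stop is released in the grey tray (x of stop_mid in the frame of parts_tray between -0.055 and 0.055 m and y of stop_mid in the frame of parts_tray between -0.075 and 0.075 m and height (world z) of stop_mid below 0.075 m and contact force between the fingers and transit_stop below 0.3 N and linear speed of transit_stop below 0.03 m/s), for 0.2 s.
2. the carrier is in the rail at the station with the index pin in its notch (value of joint index_pin below 0.0016 m and y of carrier in the frame of rail between 0.095 and 0.135 m and z of carrier in the frame of rail between 0.01 and 0.019 m and linear speed of carrier below 0.01 m/s), for 0.2 s.
At the end, for the whole second after the job is handed in: The orange post rests released in the grey tray (its middle inside the tray, under 75 mm above the bench), and the carrier rests on the rail floor at the station with the index pin out in its notch (pin reading under 1.6 mm, carrier's origin between y = 95 and 135 mm of the rail) (all of step 1 and all of step 2); the robot touches nothing.
It fails at once if the carrier is lifted out of the rail or tipped (z of carrier in the frame of rail above 0.024 m or angle between carrier's own z axis and vertical above 0.2 rad).
It fails at once if the robot knocks against the guard (over 8 N) (contact force between any of the arm, the fingers and cover above 8 N).
It fails at once if the carrier is rammed (over 40 N) (contact force between the fingers and carrier above 40 N).
It fails at once if the stop is dropped from a height or thrown (linear speed of transit_stop above 1.3 m/s).
It fails at once if something else on the bench is moved more than 30 mm (distance of any of reagent_bottle, wipe_tub, beaker, tip_box, spare_carrier, code_scanner from where it was at the start of the episode above 0.03 m).
It also fails if it takes over 64 s, if anything falls off the work surface, if the arm or the gripper's body presses on something with over 40 N, if the wrist force passes 120 N, or if a joint passes its speed limit or range.

## Working session

There is one attempt and no reset: what is moved stays moved. The work goes in short steps, Python scripts to look and compute and a shell command to move; the robot and the scene stay as the last step left them, time stands still between calls to the robot, and variables do not carry over. Pictures are saved under pics/ and viewed, about 8 in all and at most 12, crops included, and the job is handed in when it is done.

```bash
ls; mkdir -p pics; cat > h.py <<'E'
import numpy as np, cv2
from rig import manip, viewer, job
def cam(n,save=None):
    im=viewer.get_image(n)
    K=np.array(im["intrinsics"]);T=np.array(im["world_from_camera"]);z=im["range_z"]
    v,u=np.mgrid[:z.shape[0],:z.shape[1]]
    P=np.stack([(u-K[0,2])/K[0,0]*z,-(v-K[1,2])/K[1,1]*z,-z],-1)
    W=P@T[:3,:3].T+T[:3,3]; W[z==0]=np.nan
    if save: cv2.imwrite("pics/"+save,im["frame"])
    return im["frame"],W,K,T
E
python3 - <<'E'
from h import *
s=manip.get_state();print({k:np.round(v,3).tolist() for k,v in s.items()})
a=cam("top");b=cam("side")
np.savez("v0.npz",ft=a[0],wt=a[1],fs=b[0],ws=b[1])
print(viewer.get_image("top").keys(),a[3].round(3),b[3].round(3))
cv2.imwrite("pics/a.png",a[0]);cv2.imwrite("pics/b.png",b[0])
E
```

```text
pics
{'clock': 0.0, 'qpos': [1.08, 0.277, 1.506, 0.0, 1.361, -0.121], 'qd': [-0.003, 0.002, 0.0, 0.0, -0.001, -0.002], 'effort': [0.003, -41.677, -24.58, 0.0, 0.011, 0.0], 'position': [0.208, 0.536, 0.23], 'ee_rot': [-0.0, 0.184, 0.983, -0.001], 'contact_force': [0.521, 0.226, -0.167], 'moment': [0.021, -0.004, 0.017], 'width': 0.085}
dict_keys(['frame', 'range_z', 'intrinsics', 'world_from_camera']) [[-0.017  0.987 -0.159  0.345]
 [-1.    -0.018 -0.006 -0.049]
 [-0.009  0.159  0.987  1.17 ]
 [ 0.     0.     0.     1.   ]] [[-0.981 -0.126  0.15   0.74 ]
 [ 0.194 -0.53   0.825  1.04 ]
 [-0.025  0.838  0.544  0.816]
 [ 0.     0.     0.     1.   ]]
```

View pics/a.png

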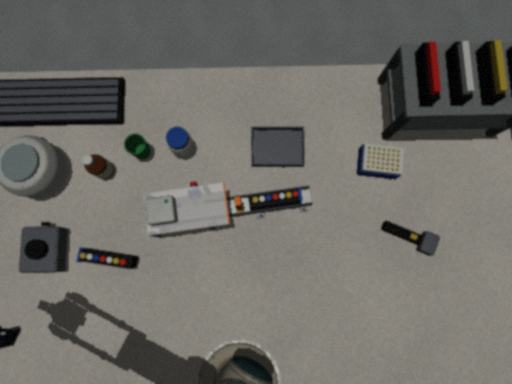

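View pics/b.png

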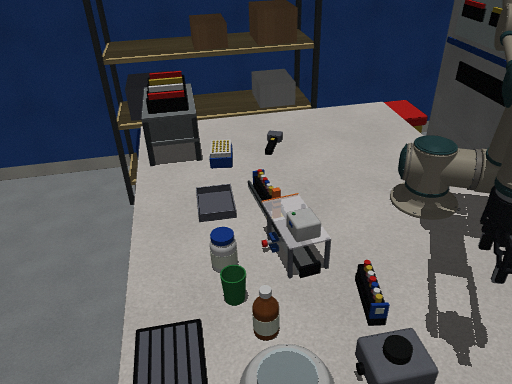

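The top view shows the guard at (188,210), its orange edge and the post at about (238,203), the carrier at (272,202), the tray at (278,147), and the rail running left to right (world +y is image left).

```bash
python3 - <<'E'
from h import *
d=np.load("v0.npz");f=d["ft"];W=d["wt"]
# tall stuff in region right of the guard
hsv=cv2.cvtColor(f,cv2.COLOR_BGR2HSV)
o=(hsv[...,0]>4)&(hsv[...,0]<18)&(hsv[...,1]>150)&(hsv[...,2]>110)
o[:, :215]=0;o[:,255:]=0;o[:180]=0;o[225:]=0
for v,u in np.argwhere(o): print(u,v,W[v,u].round(3),end=';')
print()
m=np.zeros(o.shape,bool);m[180:225,225:320]=1
for lo,hi in((.02,.035),(.08,.1),(.105,.125)):
    k=m&(W[...,2]>lo)&(W[...,2]<hi);p=W[k]
    if len(p)<5: print(lo,len(p));continue
    r=cv2.minAreaRect((p[:,:2]*1000).astype(np.float32));print(lo,len(p),r)
# tray
m=np.zeros(o.shape,bool);m[118:175,240:315]=1
k=m&(W[...,2]>.018);print('tray',cv2.minAreaRect((W[k][:,:2]*1000).astype(np.float32)),W[k][:,2].max())
# guard roof
m=np.zeros(o.shape,bool);m[175:245,135:235]=1
k=m&(W[...,2]>.095)&(W[...,2]<.115);print('roof',k.sum(),cv2.minAreaRect((W[k][:,:2]*1000).astype(np.float32)))
c=cv2.resize(f[110:250,135:325],None,fx=4,fy=4,interpolation=cv2.INTER_CUBIC);cv2.imwrite("pics/c.png",c)
np.set_printoptions(linewidth=200)
print((W[180:222:2,228:316:4,2]*1000).round())
E
```

```text
235 197 [ 0.509 -0.003  0.117];236 197 [ 0.509 -0.005  0.115];237 197 [ 0.51  -0.008  0.112];238 197 [ 0.508 -0.011  0.121];239 197 [ 0.509 -0.014  0.119];234 198 [nan nan nan];235 198 [ 0.507 -0.003  0.113];236 198 [ 0.506 -0.005  0.116];237 198 [ 0.506 -0.008  0.115];238 198 [ 0.507 -0.011  0.115];239 198 [ 0.506 -0.014  0.118];240 198 [ 0.507 -0.016  0.114];235 199 [ 0.504 -0.003  0.114];236 199 [ 0.504 -0.005  0.114];237 199 [ 0.504 -0.008  0.115];238 199 [ 0.503 -0.011  0.118];239 199 [ 0.504 -0.014  0.115];240 199 [ 0.504 -0.016  0.112];235 200 [ 0.501 -0.003  0.114];236 200 [ 0.501 -0.005  0.114];237 200 [ 0.501 -0.008  0.113];238 200 [ 0.501 -0.011  0.116];239 200 [ 0.501 -0.013  0.114];240 200 [ 0.501 -0.016  0.116];235 201 [ 0.499 -0.003  0.113];236 201 [ 0.498 -0.005  0.114];237 201 [ 0.499 -0.008  0.113];238 201 [ 0.499 -0.011  0.111];239 201 [ 0.498 -0.014  0.119];240 201 [ 0.498 -0.016  0.113];236 202 [ 0.495 -0.005  0.116];237 202 [ 0.496 -0.008  0.114];238 202 [ 0.495 -0.011  0.119];239 202 [ 0.495 -0.013  0.115];240 202 [ 0.495 -0.016  0.12 ];236 203 [ 0.493 -0.005  
[... 2676 characters left out ...]
   7.  10.   0.  -2.]
 [ 15.  11.  14.  12.  12.  14.  25.  26.  27.  29.  23.  15.   3.  -0.   1.  -1.  -5.  -2.   8.  10.   3.   3.]
 [ 97.  16.  14.  28.  24.  27.  22.  24.  13.   1.  -2.  -1.  -3.   3.   2.  -1.  -2.  -1.   1.  -4.   1.  -2.]
 [103.  30.  26.  29.  23.   5.   2.   3.   4.   0.  -5.   1.   3.   1.  -2.   3.   2.   1.   0.   3.   1.  -1.]
 [104.  11.   1.  -0.  -2.   1.   2.   1.   8.   4.   1.  -2.   1.   3.   1.  -4.  -2.  -2.  -1.  -0.   0.  -2.]
 [104.  -2.  -1.  -0.   2.   1.   1.  -0.  -0.   2.  -1.   4.   2.   2.   1.   1.   3.  -1.  -1.  -0.  -2.   4.]
 [108.  -6.   2.   0.  -2.   6.  -0.  -0.  -0.   2.   5.   0.  -6.   1.  -2.   1.   0.   4.   2.   1.  -0.  -3.]]
```

View pics/c.png

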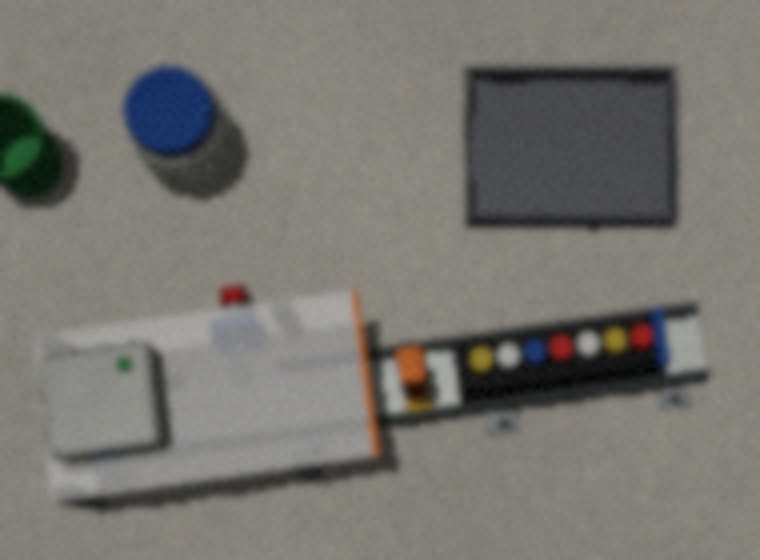

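The zoom shows the post foot at (415,400), the blue plate at (658,338), the orange edge at (367,370), the red cap at (233,295) and the tray centred at (572,147). The tray and the space above it are clear.

```bash
cat >> h.py <<'E'
from scipy.spatial.transform import Rotation as Ro
YAW=np.radians(7.2)
ex=np.array([np.cos(YAW),np.sin(YAW),0]);ey=np.array([-np.sin(YAW),np.cos(YAW),0]);ez=np.array([0,0,1.])
def cur():
    s=manip.get_state();q=s["ee_rot"];return s,np.array(s["position"]),Ro.from_quat([q[1],q[2],q[3],q[0]])
def rel(p,M=None):
    s,p0,R0=cur();R=R0 if M is None else Ro.from_matrix(M)
    return (R0.inv().apply(np.array(p)-p0)*1000).round(1),np.degrees((R0.inv()*R).as_rotvec()).round(2)
def tool(zdir,ydir):
    z=zdir/np.linalg.norm(zdir);return np.stack([np.cross(ydir,z),ydir,z],1)
E
python3 - <<'E'
from h import *
d=np.load("v0.npz");f=d["ft"];W=d["wt"];w=W.reshape(-1,3)
s,p,R=cur();print("tool axes",R.as_matrix().round(3))
for sg in(1,-1): print(sg,rel([.4995,-.0095,.17],tool(-ez,sg*ex)))
O=np.array([.4995,-.0095,0])+.02*ey;print("rail O",O)
r=np.c_[(w-O)@ex,(w-O)@ey,w[:,2]]
ok=np.isfinite(r).all(1)&(abs(r[:,0])<45)&(r[:,1]<0)&(r[:,1]>-250)
a=r[ok&(r[:,2]>.021)&(r[:,2]<.031)]
for sgn in(1,-1):
    b=a[(a[:,0]*sgn>.018)&(abs(a[:,0])<.04)];print("wall",len(b),np.polyfit(b[:,1],b[:,0],1),b[:,1].min())
b=r[ok&(r[:,2]>.03)&(r[:,1]<-.05)&(abs(r[:,0])<.03)];print("carrier y",np.percentile(b[:,1],[0,1,99,100]))
h=cv2.cvtColor(f,cv2.COLOR_BGR2HSV).reshape(-1,3);bl=(h[:,0]>105)&(h[:,0]<130)&(h[:,1]>120)&ok&(r[:,1]<-.15)
print("blue",r[bl].mean(0),r[bl].min(0),r[bl].max(0),len(r[bl]))
k=ok0=np.isfinite(w).all(1)&(w[:,2]>.015)&(w[:,1]<-.3)&(w[:,1]>-.62)&(w[:,0]<.75)&(w[:,0]>.3)
print("scanner/box pts",w[k&(w[:,0]<.52)].min(0),w[k&(w[:,0]<.52)].max(0),w[k&(w[:,0]>.55)].min(0),w[k&(w[:,0]>.55)].max(0))
E
```

```text
tool axes [[-0.932  0.361 -0.001]
 [ 0.361  0.932 -0.001]
 [ 0.    -0.001 -1.   ]]
1 (array([-469.2, -402.8,   61.1]), array([-8.000e-02,  3.000e-02,  6.161e+01]))
-1 (array([-469.2, -402.8,   61.1]), array([-4.0000e-02, -9.0000e-02, -1.1839e+02]))
rail O [0.49699334 0.01034229 0.        ]
wall 160 [-0.00261535  0.02658486] -0.4813881853174166
wall 253 [ 6.19269996e-06 -2.40055152e-02] -0.23371276718074108
carrier y [-0.50053601 -0.49532482 -0.05168535 -0.0500451 ]
blue [ 0.10735552 -0.47055325  0.11435619] [-0.11441998 -0.77922783  0.01674579] [ 0.30119742 -0.18996826  0.25386179] 340
scanner/box pts [ 0.34671916 -0.58605542  0.01501372] [ 0.44485886 -0.4276482   0.03895292] [ 0.57348879 -0.61997786  0.01517271] [ 0.74994481 -0.36474486  0.27505939]
```

```bash
python3 -m crank '[[-0.05,-0.04,0,0,0,6],[-0.1,-0.085,0,0,0,13],[-0.15,-0.13,0,0,0,20],[-0.2,-0.17,0,0,0,26],[-0.25,-0.215,0,0,0,33],[-0.3,-0.26,0,0,0,40],[-0.35,-0.3,0,0,0,46],[-0.4,-0.34,0,0,0,53],[-0.44,-0.38,0,0,0,58],[-0.469,-0.403,0,0,0,61.6],[-0.469,-0.403,0,0,0,61.6],[-0.469,-0.403,0.04,0,0,61.6],[-0.469,-0.403,0.06,0,0,61.6],[-0.469,-0.403,0.06,0,0,61.6]]' 1 40
python3 - <<'E'
from h import *
d=np.load("v0.npz");W=d["wt"]
O=np.array([.49699334,.01034229,0])
r=np.stack([(W-O)@ex,(W-O)@ey,W[...,2]],-1)
ok=(abs(r[...,0])<.03)&(r[...,1]>-.25)&(r[...,1]<-.04)&(r[...,2]>.06)
print("carrier y",r[ok][:,1].min(),r[ok][:,1].max(),"x",np.percentile(r[ok][:,0],[2,98]))
print(rel([.4995,-.0095,.07],tool(-ez,ex)))
f,Wn,_,_=cam("top");g,_,_,_=cam("side")
cv2.imwrite("pics/d.png",np.hstack([cv2.resize(f[150:260,190:330],(420,330)),cv2.resize(g[90:290,170:420],(375,330))]))
E
```

```text
clock: 1.9
position: [0.4972, -0.0084, 0.1696]
ee_rot: [-0.002, 0.661, 0.751, -0.002]
contact_force: [0.4, -0.5, -0.1]
width: 0.0854
carrier y -0.20028431442026062 -0.0496534577078465 x [-0.01713995  0.01806356]
(array([-1.5,  2.7, 99.6]), array([-0.31, -0.04,  0.07]))
```

View pics/d.png

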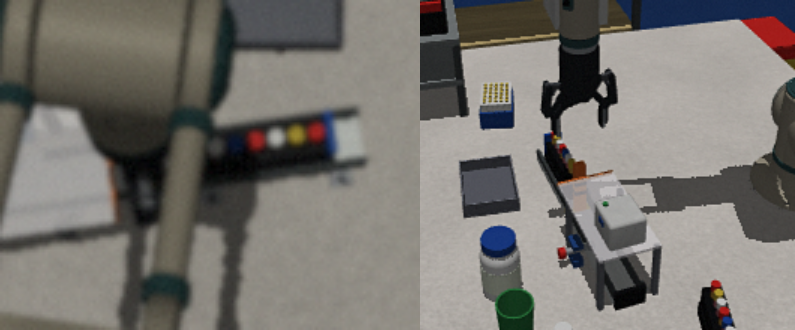

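The gripper hovers over the post with its jaws across the rail, and the carrier spans rail y = -200 to -50 mm. Next I descend, grip and lift.

```bash
python3 -m crank '[[-0.0015,0.0027,0.03,0,0,0],[-0.0015,0.0027,0.06,0,0,0],[-0.0015,0.0027,0.085,0,0,0],[-0.0015,0.0027,0.1,0,0,0],[-0.0015,0.0027,0.1,0,0,0]]'
python3 -m crank '[[0,0,0,0,0,0],[0,0,0,0,0,0],[0,0,0,0,0,0],[0,0,0,0,0,0],[0,0,0,0,0,0],[0,0,0,0,0,0],[0,0,0,0,0,0],[0,0,0,0,0,0]]' 0 40
python3 -m crank '[[0,0,-0.01,0,0,0],[0,0,-0.02,0,0,0],[0,0,-0.03,0,0,0],[0,0,-0.05,0,0,0],[0,0,-0.07,0,0,0],[0,0,-0.09,0,0,0],[0,0,-0.1,0,0,0],[0,0,-0.1,0,0,0]]'
python3 - <<'E'
from h import *
g,_,_,_=cam("side");cv2.imwrite("pics/e.png",cv2.resize(g[90:290,170:420],(750,600)))
for z in(.17,.074): print(rel([.679,-.129,z],tool(-ez,ex)))
E
```

```text
clock: 2.62
position: [0.5021, -0.0099, 0.0717]
ee_rot: [0.0, 0.661, 0.751, -0.001]
contact_force: [-0.7, 0.7, -0.2]
width: 0.0856
clock: 3.62
position: [0.502, -0.01, 0.0721]
ee_rot: [0.0, 0.661, 0.751, -0.001]
contact_force: [-1.4, -0.5, 5.2]
width: 0.0236
clock: 4.62
position: [0.5025, -0.0099, 0.1728]
ee_rot: [0.001, 0.661, 0.751, -0.0]
contact_force: [0.7, 0.2, -1.0]
width: 0.0239
(array([-140.7,  160.5,    2. ]), array([-0.06,  0.06,  0.09]))
(array([-140.6,  160.6,   98. ]), array([-0.06,  0.06,  0.09]))
```

View pics/e.png

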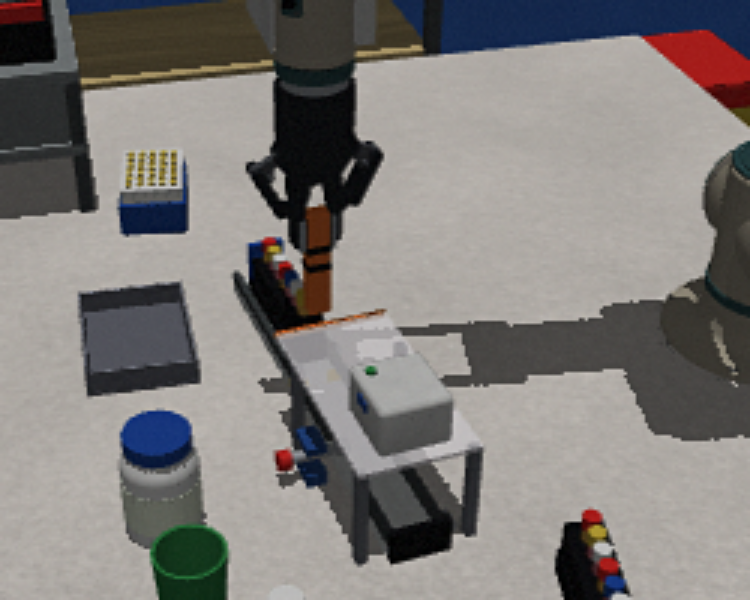

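The post is gripped and clear of the rail at about (317,255). I'll carry it across the rail first, then to the tray.

```bash
python3 -m crank '[[0,0.03,0,0,0,0],[0,0.07,0,0,0,0],[-0.03,0.11,0,0,0,0],[-0.07,0.145,0,0,0,0],[-0.11,0.16,0,0,0,0],[-0.14,0.16,0,0,0,0],[-0.14,0.16,0,0,0,0],[-0.14,0.16,0.03,0,0,0],[-0.14,0.16,0.06,0,0,0],[-0.14,0.16,0.08,0,0,0],[-0.14,0.16,0.09,0,0,0],[-0.14,0.16,0.094,0,0,0],[-0.14,0.16,0.096,0,0,0],[-0.14,0.16,0.096,0,0,0]]'
```

```text
clock: 6.42
position: [0.6788, -0.1285, 0.0767]
ee_rot: [0.001, 0.661, 0.751, -0.0]
contact_force: [-0.4, 0.6, -0.5]
width: 0.0238
```

```bash
python3 -m crank '[[0,0,0.001,0,0,0],[0,0,0.002,0,0,0],[0,0,0.002,0,0,0]]'
python3 -m crank '[[0,0,0,0,0,0],[0,0,0,0,0,0],[0,0,0,0,0,0],[0,0,0,0,0,0],[0,0,0,0,0,0]]' 0.7
python3 -m crank '[[0,0,-0.02,0,0,0],[0,0,-0.05,0,0,0],[0,0,-0.09,0,0,0],[0,0,-0.12,0,0,0],[0,0,-0.12,0,0,0]]'
python3 - <<'E'
from h import *
g,_,_,_=cam("side");cv2.imwrite("pics/f.png",cv2.resize(g[130:290,170:370],(500,400)))
O=np.array([.49699334,.01034229,0])
zd=np.sin(np.radians(65))*ey-np.cos(np.radians(65))*ez
s,p,R=cur();print(s["qpos"],p)
for sg in(1,-1):
  print(sg,tool(zd,sg*ex).round(3).tolist(),rel(O-.30*ey+.2*ez,tool(zd,sg*ex)))
E
```

```text
clock: 6.8
position: [0.6792, -0.1287, 0.0761]
ee_rot: [0.001, 0.661, 0.751, 0.0]
contact_force: [-1.4, 0.6, 5.5]
width: 0.0232
clock: 7.42
position: [0.6792, -0.1287, 0.0759]
ee_rot: [0.001, 0.661, 0.751, -0.0]
contact_force: [0.6, 0.3, 0.4]
width: 0.0599
clock: 8.05
position: [0.6806, -0.1289, 0.1992]
ee_rot: [0.004, 0.661, 0.751, 0.001]
contact_force: [0.5, -0.9, 0.3]
width: 0.0598
[-2.86949739e-01  4.67462081e-01  1.29003624e+00 -1.21583413e-03
  1.37950395e+00 -4.14041235e-01] [ 0.67938838 -0.12857839  0.19693201]
1 [[-0.053, 0.992, -0.114], [0.419, 0.125, 0.899], [0.906, 0.0, -0.423]] (array([-139.1, -163.8,   -3.3]), array([ 0.14, 65.17,  0.21]))
-1 [[0.053, -0.992, -0.114], [-0.419, -0.125, 0.899], [-0.906, -0.0, -0.423]] (array([-139.1, -163.8,   -3.3]), array([ -96.83,    0.2 , -151.5 ]))
```

View pics/f.png

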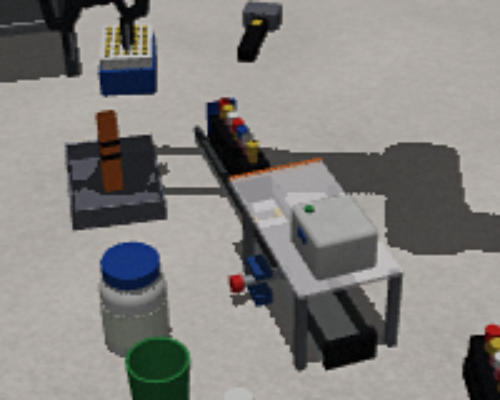

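The post stands upright in the tray at (110,150), released. I close the gripper and go behind the carrier while tilting 65°.

```bash
python3 -m crank '[[0.02,-0.02,-0.04,0,7,0],[0.04,-0.04,-0.06,0,14,0],[0.06,-0.06,-0.06,0,21,0],[0.08,-0.09,-0.06,0,28,0],[0.1,-0.12,-0.05,0,35,0],[0.12,-0.15,-0.04,0,35,0],[0.139,-0.164,-0.03,0,35,0],[0.139,-0.164,-0.03,0,35,0]]' 0
python3 - <<'E'
from h import *
s,p,R=cur();print(np.round(s["qpos"],3),p,R.as_matrix()[:,2])
O=np.array([.49699334,.01034229,0])
zd=np.sin(np.radians(65))*ey-np.cos(np.radians(65))*ez
print(rel(O-.3*ey+.2*ez,tool(zd,ex)))
E
```

```text
clock: 9.1
position: [0.4967, -0.0102, 0.2244]
ee_rot: [-0.226, 0.63, 0.716, 0.198]
contact_force: [0.2, -1.0, 0.9]
width: -0.0001
[-0.516  0.313  1.639  0.476  1.586 -0.734] [ 0.49674613 -0.01016537  0.22444214] [-0.07332269  0.56862896 -0.81931977]
(array([-243.2,    2.3, -140.3]), array([-0.1 , 30.02,  0.05]))
```

I had the sign of x wrong on that move; the tool stayed in free space above the rail, with nothing touched. I'll correct it now.

```bash
python3 -m crank '[[-0.04,0,-0.024,0,0,0],[-0.08,0,-0.047,0,3,0],[-0.12,0,-0.07,0,7,0],[-0.16,0,-0.093,0,12,0],[-0.2,0,-0.116,0,18,0],[-0.23,0.002,-0.133,0,24,0],[-0.243,0.002,-0.14,0,30,0],[-0.243,0.002,-0.14,0,30,0],[-0.243,0.002,-0.14,0,30,0]]'
python3 - <<'E'
from h import *
s,p,R=cur();print(np.round(s["qpos"],3),p,R.as_matrix()[:,2])
O=np.array([.49699334,.01034229,0])
zd=np.sin(np.radians(65))*ey-np.cos(np.radians(65))*ez
for y,z in((-.27,.1),(-.25,.046)): print(rel(O+.001*ex+y*ey+z*ez,tool(zd,ex)))
g,_,_,_=cam("side");cv2.imwrite("pics/g.png",cv2.resize(g[90:250,170:370],(600,480)))
E
```

```text
clock: 10.22
position: [0.5345, -0.2868, 0.1997]
ee_rot: [-0.403, 0.557, 0.633, 0.355]
contact_force: [0.2, 0.2, -0.1]
width: 0.0003
[-0.899  0.835  1.096  0.61   2.185 -0.937] [ 0.53454924 -0.28678295  0.19969697] [-0.11558008  0.89847328 -0.42354104]
(array([-77.8,   1.1,  68.9]), array([-0.12,  0.06,  0.04]))
(array([-118.3,    1.1,  109.9]), array([-0.12,  0.06,  0.04]))
```

View pics/g.png

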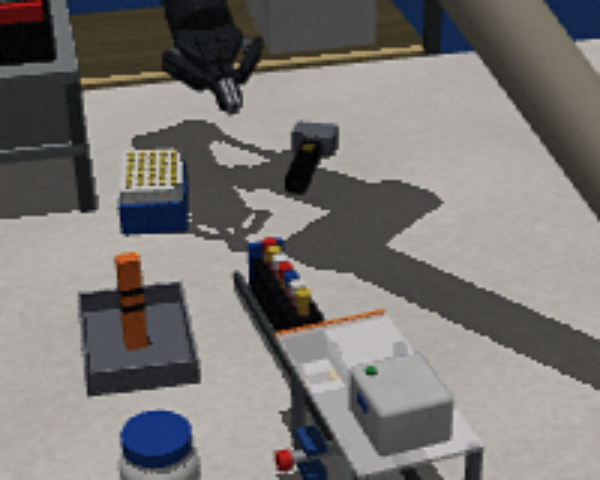

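The tool is tilted and lined up behind the carrier, with the tip box and hand scanner clear. I descend to push height.

```bash
python3 -m crank '[[-0.04,0.001,0.035,0,0,0],[-0.078,0.001,0.069,0,0,0],[-0.095,0.001,0.086,0,0,0],[-0.11,0.001,0.101,0,0,0],[-0.118,0.001,0.11,0,0,0],[-0.118,0.001,0.11,0,0,0]]'
python3 - <<'E'
from h import *
s,p,R=cur();O=np.array([.49699334,.01034229,0]);print("rail",(p-O)@ex,(p-O)@ey,p[2])
# tool components per metre of rail +y
print(R.inv().apply(ey).round(3), R.inv().apply(ez).round(3))
E
```

```text
clock: 11.02
position: [0.5294, -0.2366, 0.0474]
ee_rot: [-0.403, 0.557, 0.634, 0.354]
contact_force: [0.7, 0.1, -0.2]
width: 0.0
rail 0.001179677463418951 -0.249097035868746 0.047440657363203374
[0.425 0.003 0.905] [ 0.905  0.001 -0.425]
```

```bash
python3 -m crank '[[0.006,0,0.0136,0,0,0],[0.0128,0.0001,0.0272,0,0,0],[0.017,0.0001,0.0362,0,0,0],[0.0187,0.0001,0.0398,0,0,0],[0.0204,0.0001,0.0434,0,0,0],[0.0221,0.0002,0.0471,0,0,0],[0.0238,0.0002,0.0507,0,0,0],[0.0255,0.0002,0.0543,0,0,0]]'
cat > st.py <<'E'
from h import *
s,p,R=cur();O=np.array([.49699334,.01034229,0]);print("rail",((p-O)@ex).round(4),((p-O)@ey).round(4),p[2].round(4),"F rail",[round(float(np.dot(s["contact_force"],a)),2) for a in (ex,ey,ez)],R.inv().apply(ey).round(3))
E
python3 st.py
```

```text
clock: 12.02
position: [0.522, -0.1773, 0.0475]
ee_rot: [-0.402, 0.557, 0.634, 0.354]
contact_force: [-0.8, -3.2, 1.0]
width: 0.0001
rail 0.0013 -0.1893 0.0475 F rail [-1.22, -3.09, 1.0] [0.425 0.003 0.905]
```

Contact at about 3 N. I push steadily, stopping short of where the pin ramp could begin.

```bash
python3 -m crank '[[0.00255,0,0.00543,0,0,0],[0.0051,0,0.0109,0,0,0],[0.00765,0,0.0163,0,0,0],[0.0102,0.0001,0.0217,0,0,0],[0.01275,0.0001,0.0272,0,0,0],[0.0153,0.0001,0.0326,0,0,0],[0.01785,0.0001,0.038,0,0,0],[0.0204,0.0001,0.0434,0,0,0],[0.02295,0.0002,0.0489,0,0,0],[0.0255,0.0002,0.0543,0,0,0],[0.02805,0.0002,0.0597,0,0,0],[0.0306,0.0002,0.0652,0,0,0],[0.03315,0.0002,0.0706,0,0,0],[0.0357,0.0003,0.076,0,0,0],[0.03825,0.0003,0.0815,0,0,0],[0.0408,0.0003,0.0869,0,0,0],[0.04335,0.0003,0.0923,0,0,0],[0.0459,0.0003,0.0977,0,0,0],[0.04845,0.0003,0.1032,0,0,0],[0.051,0.0004,0.1086,0,0,0]]'; python3 st.py
python3 - <<'E'
from h import *
f,W,_,_=cam("top");g,_,_,_=cam("side")
cv2.imwrite("pics/i.png",np.hstack([cv2.resize(f[150:260,150:330],(420,257)),cv2.resize(g[90:250,170:370],(321,257))]))
E
```

```text
clock: 14.52
position: [0.5069, -0.0579, 0.0474]
ee_rot: [-0.402, 0.557, 0.634, 0.354]
contact_force: [0.4, -2.2, 1.4]
width: 0.0
rail 0.0013 -0.0689 0.0474 F rail [0.14, -2.24, 1.39] [0.425 0.003 0.905]
```

View pics/i.png

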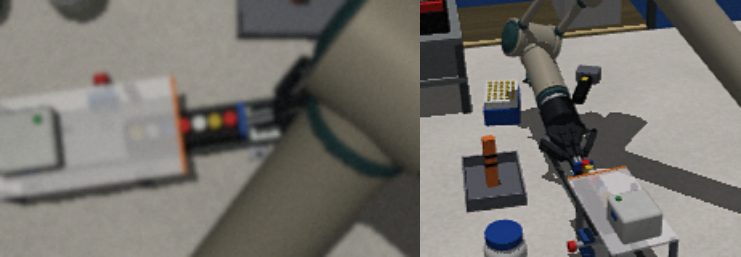

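The carrier slides square into the guard, pushed on its blue plate at (247,120), and the arm is clear of the post and box. Next I get a pin estimate from the first picture's red cap, and push onto the ramp more slowly.

```bash
python3 - <<'E'
from h import *
d=np.load("v0.npz");f=cv2.cvtColor(d["ft"],cv2.COLOR_BGR2HSV);W=d["wt"]
m=((f[...,0]<6)|(f[...,0]>172))&(f[...,1]>120);m[:175]=0;m[192:]=0;m[:,:180]=0;m[:,205:]=0
O=np.array([.49699334,.01034229,0]);q=W[m]-O;print(m.sum(),np.nanmedian(q@ey),np.nanmin(q@ey),np.nanmax(q@ey))
E
python3 -m crank '[[0.0017,0,0.0036,0,0,0],[0.0034,0,0.0072,0,0,0],[0.0051,0,0.0109,0,0,0],[0.0068,0,0.0145,0,0,0],[0.0085,0,0.0181,0,0,0],[0.0102,0.0001,0.0217,0,0,0],[0.0119,0.0001,0.0253,0,0,0],[0.0136,0.0001,0.029,0,0,0]]'; python3 st.py
```

```text
18 0.10576314597991855 0.09880247355864251 0.11349581417024314
clock: 15.62
position: [0.5025, -0.0253, 0.0475]
ee_rot: [-0.403, 0.557, 0.634, 0.354]
contact_force: [0.0, -1.1, -0.8]
width: 0.0
rail 0.001 -0.036 0.0475 F rail [-0.14, -1.14, -0.76] [0.424 0.004 0.905]
```

```bash
python3 -m crank '[[0.00127,0,0.0027,0,0,0],[0.0025,0,0.0054,0,0,0],[0.0038,0,0.0081,0,0,0],[0.0051,0,0.0109,0,0,0],[0.0064,0,0.0136,0,0,0],[0.0076,0.0001,0.0163,0,0,0]]'; python3 st.py
python3 -m crank '[[0.00127,0,0.0027,0,0,0],[0.0025,0,0.0054,0,0,0],[0.0038,0,0.0081,0,0,0],[0.0051,0,0.0109,0,0,0],[0.0064,0,0.0136,0,0,0],[0.0076,0.0001,0.0163,0,0,0]]'; python3 st.py
```

```text
clock: 16.38
position: [0.5007, -0.0085, 0.0473]
ee_rot: [-0.402, 0.557, 0.635, 0.354]
contact_force: [0.4, -8.2, 1.5]
width: 0.0002
rail 0.0013 -0.0192 0.0473 F rail [-0.65, -8.23, 1.52] [0.426 0.003 0.905]
clock: 17.12
position: [0.4984, 0.0086, 0.0474]
ee_rot: [-0.402, 0.557, 0.635, 0.354]
contact_force: [-1.1, -5.2, 1.1]
width: 0.0002
rail 0.0012 -0.0019 0.0474 F rail [-1.75, -5.05, 1.12] [0.427 0.004 0.904]
```

8 N on the ramp, then 5 N of sliding: the pin is riding on the carrier's side. Now I use finer steps with frequent force checks.

```bash
R='python3 st.py'
python3 -m crank '[[0.00085,0,0.0018,0,0,0],[0.0017,0,0.0036,0,0,0],[0.0025,0,0.0054,0,0,0],[0.0034,0,0.0072,0,0,0],[0.0042,0,0.009,0,0,0],[0.0051,0,0.0109,0,0,0],[0.006,0.0001,0.0127,0,0,0],[0.0068,0.0001,0.0145,0,0,0]]'; $R
```

```text
clock: 18.12
position: [0.496, 0.024, 0.0474]
ee_rot: [-0.402, 0.557, 0.635, 0.353]
contact_force: [-0.9, -5.7, 0.3]
width: -0.0
rail 0.0007 0.0137 0.0474 F rail [-1.66, -5.53, 0.31] [0.428 0.005 0.904]
```

```bash
python3 -m crank '[[0.0006,0,0.0014,0,0,0],[0.0013,0,0.0027,0,0,0],[0.0019,0,0.0041,0,0,0],[0.0026,0,0.0054,0,0,0]]'; python3 st.py
```

```text
clock: 18.62
position: [0.4952, 0.0293, 0.0474]
ee_rot: [-0.401, 0.557, 0.636, 0.353]
contact_force: [-0.6, -6.1, 1.5]
width: 0.0001
rail 0.0006 0.019 0.0474 F rail [-1.4, -6.02, 1.47] [0.429 0.005 0.903]
```

```bash
python3 -m crank '[[0.0004,0,0.0009,0,0,0],[0.0009,0,0.0018,0,0,0],[0.0013,0,0.0027,0,0,0],[0.0017,0,0.0036,0,0,0]]'; python3 st.py
```

```text
clock: 19.12
position: [0.4948, 0.0327, 0.0474]
ee_rot: [-0.401, 0.557, 0.636, 0.353]
contact_force: [-0.4, -4.8, 0.8]
width: 0.0001
rail 0.0006 0.0224 0.0474 F rail [-1.0, -4.75, 0.82] [0.43  0.005 0.903]
```

```bash
python3 -m crank '[[0.0004,0,0.0009,0,0,0],[0.0009,0,0.0018,0,0,0],[0.0013,0,0.0027,0,0,0]]'; python3 st.py
```

```text
clock: 19.5
position: [0.4943, 0.0359, 0.0474]
ee_rot: [-0.401, 0.557, 0.636, 0.353]
contact_force: [0.1, -3.1, 0.2]
width: -0.0
rail 0.0006 0.0257 0.0474 F rail [-0.31, -3.06, 0.16] [0.429 0.005 0.903]
```

```bash
python3 -m crank '[[0.0004,0,0.0009,0,0,0],[0.0009,0,0.0018,0,0,0],[0.0013,0,0.0027,0,0,0]]'; python3 st.py
```

```text
clock: 19.88
position: [0.4938, 0.0393, 0.0477]
ee_rot: [-0.401, 0.557, 0.636, 0.353]
contact_force: [0.3, -1.6, 0.2]
width: -0.0001
rail 0.0005 0.0291 0.0477 F rail [0.07, -1.61, 0.25] [0.429 0.005 0.903]
```

The force is falling, which looks like the click. I press gently to feel whether it is seated.

```bash
python3 -m crank '[[0.0003,0,0.0006,0,0,0],[0.0006,0,0.0013,0,0,0]]'; python3 st.py
```

```text
clock: 20.12
position: [0.4937, 0.0407, 0.0477]
ee_rot: [-0.401, 0.557, 0.636, 0.353]
contact_force: [1.2, -2.3, 0.0]
width: -0.0
rail 0.0005 0.0305 0.0477 F rail [0.9, -2.43, 0.05] [0.429 0.005 0.903]
```

```bash
python3 -m crank '[[0.0003,0,0.0006,0,0,0],[0.0006,0,0.0013,0,0,0]]'; python3 st.py
```

```text
clock: 20.38
position: [0.4936, 0.0418, 0.0476]
ee_rot: [-0.401, 0.557, 0.636, 0.353]
contact_force: [-0.1, -5.7, 1.3]
width: 0.0001
rail 0.0006 0.0316 0.0476 F rail [-0.85, -5.64, 1.28] [0.429 0.005 0.903]
```

```bash
python3 -m crank '[[0.0003,0,0.0006,0,0,0]]'; python3 st.py;python3 -m crank '[[0,0,0,0,0,0]]'; python3 st.py
```

```text
clock: 20.5
position: [0.4936, 0.042, 0.0476]
ee_rot: [-0.401, 0.557, 0.636, 0.353]
contact_force: [-0.4, -5.7, 2.0]
width: 0.0003
rail 0.0006 0.0318 0.0476 F rail [-1.09, -5.6, 1.99] [0.43  0.005 0.903]
clock: 20.62
position: [0.4936, 0.0419, 0.0477]
ee_rot: [-0.4, 0.557, 0.636, 0.353]
contact_force: [0.5, -1.9, 0.4]
width: -0.0003
rail 0.0006 0.0317 0.0477 F rail [0.22, -1.91, 0.43] [0.43  0.005 0.903]
```

```bash
python3 -m crank '[[0.0003,0,0.0006,0,0,0]]'; python3 st.py
```

```text
clock: 20.75
position: [0.4936, 0.0421, 0.0476]
ee_rot: [-0.4, 0.557, 0.636, 0.353]
contact_force: [-0.4, -7.1, 1.1]
width: -0.0
rail 0.0006 0.0319 0.0476 F rail [-1.29, -6.96, 1.12] [0.431 0.005 0.903]
```

```bash
python3 -m crank '[[0.0002,0,0.0005,0,0,0],[0.0004,0,0.0009,0,0,0]]'; python3 st.py
python3 - <<'E'
from h import *
f,W,_,_=cam("top");g,Wg,_,_=cam("side")
cv2.imwrite("pics/j.png",np.hstack([cv2.resize(f[165:245,140:260],(450,300),interpolation=cv2.INTER_CUBIC),cv2.resize(g[190:290,240:340],(300,300),interpolation=cv2.INTER_CUBIC)]))
E
```

```text
clock: 21.0
position: [0.4936, 0.0423, 0.0476]
ee_rot: [-0.4, 0.557, 0.637, 0.353]
contact_force: [-1.2, -9.0, 2.0]
width: -0.0002
rail 0.0006 0.0322 0.0476 F rail [-2.3, -8.82, 1.98] [0.432 0.005 0.902]
```

View pics/j.png

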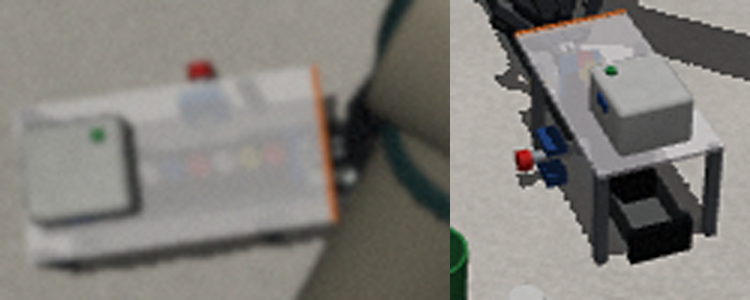

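It is stalled at rail y = 32 mm while the force climbs to about 9 N, so it is seated. The red cap shows at (523,158) in the side crop. I compare its position with the first image, where the pin was fully out, and then back off.

```bash
cat > pin.py <<'E'
from h import *
d=np.load("v0.npz")
def c(f,box):
    h=cv2.cvtColor(f,cv2.COLOR_BGR2HSV).astype(int);w=((h[...,0]<8)|(h[...,0]>172))*(h[...,1]>120)*h[...,1]*1.
    m=np.zeros_like(w);x0,x1,y0,y1=box;m[y0:y1,x0:x1]=1;w=w*m;v,u=np.mgrid[:384,:512];return (w*u).sum()/w.sum(),(w*v).sum()/w.sum(),(w>0).sum()
bs=(255,276,233,252);bt=(182,204,175,192)
print("side",c(d["fs"],bs),c(cam("side")[0],bs));print("top",c(d["ft"],bt),c(cam("top")[0],bt))
E
python3 pin.py
python3 -m crank '[[-0.002,0,-0.0045,0,0,0],[-0.0064,0,-0.0136,0,0,0],[-0.015,0,-0.031,0,0,0],[-0.025,0,-0.054,0,0,0],[-0.038,0,-0.081,0,0,0],[-0.055,0,-0.117,0,0,0],[-0.068,0,-0.145,0,0,0],[-0.081,0,-0.172,0,0,0],[-0.081,0,-0.172,0,0,0]]'; python3 st.py; python3 pin.py
```

```text
side (np.float64(264.139811738649), np.float64(243.01162790697674), np.int64(34)) (np.float64(264.1725059800197), np.float64(243.07401153792037), np.int64(33))
top (np.float64(192.71059602649007), np.float64(183.24370860927152), np.int64(18)) (np.float64(192.85038542396637), np.float64(183.2487736510161), np.int64(17))
clock: 22.32
position: [0.519, -0.1493, 0.0479]
ee_rot: [-0.398, 0.558, 0.637, 0.353]
contact_force: [0.3, 0.7, 0.8]
width: -0.0001
rail 0.0019 -0.1612 0.0479 F rail [0.34, 0.61, 0.77] [0.433 0.003 0.901]
side (np.float64(264.139811738649), np.float64(243.01162790697674), np.int64(34)) (np.float64(264.14479700706664), np.float64(243.01288624082028), np.int64(34))
top (np.float64(192.71059602649007), np.float64(183.24370860927152), np.int64(18)) (np.float64(192.7196541403392), np.float64(183.2454273362155), np.int64(18))
```

```bash
python3 - <<'E'
from h import *
f,W,_,_=cam("top");g,_,_,_=cam("side")
cv2.imwrite("pics/k.png",np.hstack([cv2.resize(f[110:250,70:330],(460,248),interpolation=cv2.INTER_CUBIC),cv2.resize(g[110:390,170:420],(222,248))]))
job.sign_off()
E
```

```text
the job is handed in; nothing more can be done
```

View pics/k.png

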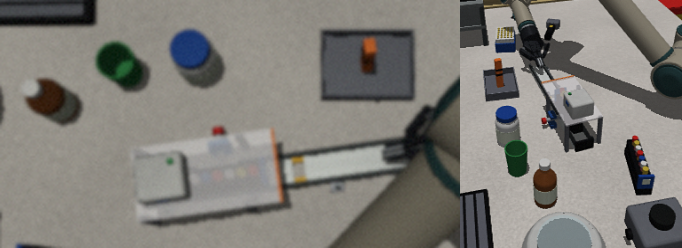

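The orange stop stands released in the grey tray, and the carrier sits under the guard with the index pin apparently in its notch. The job is handed in at about 22 s of robot time. I took the last picture just before handing in but only viewed it afterwards. It shows the post at (369,55), the rail in front of the guard empty and the other objects apparently where they were. I judged them by eye and did not measure each one.

- **Push force:** I read about 8 N as the nose climbed the pin, 5 to 6 N while the pin rode along the carrier's side, then 1.6 N at the click. After that the carrier stalled, with the force rising to about 9 N over roughly 0.3 mm, so I stopped below the 11 N limit. Force was read only at the end of each call, so short peaks in between are not ruled out.
- **Pin check:** the red cap is back at its starting pixel in both cameras (within 0.02 px), which agrees with the pin being fully out. I had no direct reading of the pin.
- **Disagreement:** the tool position puts the carrier's origin at about y = 112 mm of the rail, while the red cap measured about 106 mm in the first picture. Both are inside the 95 to 135 mm window. I did not measure the seated carrier itself through the guard.
- **One slip:** I typed one free-space move with the wrong sign, which took the gripper above the rail at 0.22 m height. It touched nothing, and I corrected it on the next move.

After backing off about 190 mm from the carrier, the force on the tool read within noise (under 1 N on each axis).

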